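Mount the stage carrier under the microscope and clamp it

ROBOT

A 6-joint arm with a two-finger parallel gripper is mounted at the origin on the work surface. World frame = base frame: x ahead of the robot, y to its left, z up, the work surface at z = 0. Lengths are in m, angles in rad, forces in N, time in s.
With the tool pointing down it reaches from about 0.375 to 0.975 m from the base axis. Payload 3.8 kg.
Tool frame: the origin (TCP) lies on the centre line of the jaws, within the pads' length; the fingertips stand 25 mm ahead of it and the grasp point (between the pads) lies 6 mm ahead of it; z points along the fingers, y is the line along which they close (so a half turn about z gives the same grasp; the last joint's range is limited). The gripper opens to 88 mm and grips with 3 to 60 N. Pads are 18 mm wide; open, the fingers measure 123 mm over their backs; the gripper's body (75 mm by 187 mm) begins 45 mm behind the grasp point.
Start: joints at [1.277, 0.264, 1.604, -0, 1.274, -0.037], TCP at [0.171, 0.653, 0.264] pointing down, gripper open.
Joint ranges: [-2.63, 2.63], [-0.94, 2.18], [0.31, 2.57], [-1.31, 4.45], [0, 2.66], [-2.55, 2.55]. Speed limits (rad/s): [2.57, 2.57, 3.14, 3.14, 3.14, 3.14].

INTERFACE

Orientations are given as a unit quaternion [x, y, z, w].
In Python, from rig import ctrl gives the robot as it stands.
- The arm moves only by the tool jog_arm, never from a script. Its argument "plan" is a list of rows, each a list of 5 numbers: the shift along the tool's x, y, z in m, then the turn about the tool's z in degrees, then the closure in counts, from 0 (fully open) to 255 (shut). A call has exactly 5 rows; each row shifts and turns the commanded pose from where the row before left it, along the tool's axes as they then stand; what a row does not reach is not made up. A row lasts 1/8 s, in which the tool goes at most 62.5 mm and 10.7 degrees, less where a joint would pass 70% of its speed; a pose out of reach is approached as far as the arm can. A call is refused whole if a number of a shift passes 0.0625 or a number of a turn 10.7, either way. A call with a gripper value outside its range is refused whole. The fingers move at their own pace and stop on an object; "force" is the grip in N (left out, the last holds). Time passes only in rows, so rows that do not move let the fingers close, or fill a call up. It gives the time, the measured TCP pose, the force, the opening and the grip force at its end, in the units of the state.
- ctrl.observe(): the state, without advancing time (a new reading comes with each control period).
- ctrl.snapshot(name): name is "side" or "top"; returns (picture, depth): 384x512x3 uint8, red, green, blue; 384x512 float32, m along the optical axis (not along the pixel's ray), 0 where there is no reading.
- ctrl.camera_info(name): a dict with "fovy" (degrees; the focal length in pixels is half the picture's height over the tangent of half this angle, whatever the lens; pixels are square), "cx", "cy" (the principal point, pixels), "position" and "attitude" of the camera in the world. Camera axes: x right, y down, z forward; pixel columns grow to the right and rows downward; lengths in m; the calibration is good to about 2 mm. A picture is of the moment at which its call begins. camera_info takes no time and is no camera call.
- ctrl.hand_in(): hands the job in; it is judged then, once.
The state is a dict: "clock": time; "joints": joint angles; "joint_velocities": joint speeds; "tau": joint torques, N m; "tool_pos": TCP position; "ee_rot": TCP orientation; "ft_force": force on the tool from outside, world axes, zero at the start; "wrist_torque": the same for the moment, N m; "gripper_width": finger opening in m; "finger_force": force on a finger pad.
Only numpy, scipy, OpenCV 4.12 (cv2) and the standard library are available. Lean on these libraries where they do the work, as an engineer would, in place of code of your own. Each camera call takes 0.05 s, during which the arm holds its last target. There are 200 camera calls.

TASK

Mount the stage carrier under the microscope: thread it, round stage first, onto the open end of the dovetail rail, slide it along under the lens until it is fully home against the end stop, then swing its side clamp lever down until the carrier is firmly clamped, without forcing the lever. Do not bump the microscope's head, and leave the other things on the bench where they are.

Things in the scene. Friction and masses are not known exactly. Their poses are not given: they have to be found in the camera images.
- scope: Microscope stand, fixed: white base 220 (x) x 340 (y) x 20 mm high, origin at the centre of its underside; column 70 x 50 mm, 490 high, at y +142. A dark dovetail rail (41 wide on top, undercut at 60 deg, 26 high, top 46 mm above the bench) runs along the stand's y from y -165 (open end) to y +85 (end stop). Its yaw is the rail's yaw.
- head: Microscope head on its arm, same frame as the stand: black lens barrel of radius 28 mm about the vertical axis at x 0, y +46 of the stand, lower end 213 mm above the bench; above it (265 mm up) the white zoom body, radius 36, small side knobs to x +-48, and a camera to 470 mm. It overhangs the end of the rail, so a gripper cannot hold the carrier all the way home. Do not knock it.
- home (a point): Where the carrier's origin lies when fully home on the rail (30 mm above the bench, on the rail's centre line, 95 mm before the stop). +y is the sliding direction, +z up.
- rail_end (a point): Middle of the rail's top edge at its open end, 46 mm above the bench. The rail runs from here along +y for 250 mm. With less than about 100 mm of the carrier on the rail, the let-go carrier sags at its rear and binds when pushed.
- stop (a point): Point on the face of the end stop, at rail-top height on the centre line. The stop is an aluminium plate 56 wide, rising 20 mm above the rail top; the carrier's front face rests on it when home.
- carrier: Stage carrier, 0.7 to 0.92 kg, origin mid-underside, length 190 along y, +y = front. Dark saddle 72 wide, z 0 to 30, dovetail slot below (16 deep, 1.2 mm play each side, 2 mm lift, mouth flared 1.7 mm at the front); on it an aluminium block 44 wide, z 30 to 66, full length; round stage d 70 at y +56, top z 75. Balances at y 0: grasp the block there. Micrometer at y +61 to x +54.
- clamp_axis (a point): On the axis of the carrier's clamp screw, in the lever's mid-plane, on the carrier's -x side (carrier x -54, y -74, z 10). The axis runs along the carrier's x. Black hub, radius 10 mm.
- lever_tip (a point): Free end of the clamp lever, 70 mm from the screw axis. It starts loose, 26 to 94 deg above the carrier's -y (rear) direction, and tightens as its tip swings back and down towards -y (clockwise seen from -x), by some 10 to 60 deg. It can be pressed down from above, clear of the block.
- lever: Clamp lever, black 10 x 10 mm bar; origin on the screw axis. Loose, it turns at about 0.15 N m (some 3 N at 54 mm). It is indexed on its screw, which starts more or less backed off, so where it comes tight differs each time and must be felt: from there the force grows by 1 to 1.5 N per degree. 8 to 15 N at 54 mm is firm; over 30 N is forcing. Let go, it springs back some degrees and holds.
- shoe: Brass clamp shoe, 60 long, inside the carrier's -x jaw (origin at carrier x 0, y -63, z 0 before tightening), driven inward by the clamp screw, 8 mm per radian; it takes up the side play, pulling the carrier up to 1.2 mm towards -x, then presses on the rail's flank. Hidden from view.
- dish: Bystander: closed clear dish, d 90, 14 high; origin mid-underside.
- spare_lens: Bystander: spare black lens, d 44, 50 high, standing on the microscope's base beside the column, on the +x side; origin mid-underside.
- post_carrier: Bystander: short dark post holder 72 x 50 x 30 mm with an upright post to 100 mm; origin mid-underside. Not the stage carrier.
- jar: Bystander: amber glass jar, d 48, 70 high; origin mid-underside.
- vial_jar: Bystander: white jar, d 60, 75 high; origin mid-underside.
- driver: Bystander: screwdriver, 190 long, lying on the bench; origin under its middle.
- slide_box: Bystander: grey slide box 100 x 130 x 34 mm; origin mid-underside.
Mind the look-alikes: they are no part of the job. What is shaped like the carrier but orange is not meant.

How it is judged:
By the outcome, as a careful person would: the job done as asked, in the order asked, and still so for the second after the job is handed in, with the robot touching nothing.
It also fails if it takes over 70 s, if anything falls off the work surface, if the arm or the gripper's body presses on something with over 40 N, if the wrist force passes 120 N, or if a joint passes its speed limit or range.

## Working session

There is one attempt and no reset: what is moved stays moved. The work goes in short steps, Python scripts to look and compute and a tool call to move; the robot and the scene stay as the last step left them, time stands still between calls to the robot, and variables do not carry over. Pictures are saved under pics/ and viewed, at most 10 in all, crops included, and the job is handed in when it is done.

Besides the shell and the picture viewer there is one more tool, called after "Request:" by a JSON object that holds its "op" and its "data", one argument or row to a line. jog_arm: Moves the arm, as the interface text tells. Its arguments: {"type":"object","properties":{"plan":{"type":"array"},"force":{"type":"number"}},"required":["plan"]}

```bash
mkdir -p pics; ls; cat > h.py <<'E'
import numpy as np, cv2
from scipy.spatial.transform import Rotation as R
from rig import ctrl
def cam(n):
    c=ctrl.camera_info(n); return c
def pts(n,d,c):
    h,w=d.shape; f=h/2/np.tan(np.radians(c['fovy'])/2)
    v,u=np.mgrid[:h,:w]
    P=np.stack([(u-c['cx'])/f*d,(v-c['cy'])/f*d,d],-1)
    a=np.array(c['attitude'],float)
    M=R.from_quat(a).as_matrix() if a.size==4 else a.reshape(3,3)
    return P@M.T+np.array(c['position'])
def shot(n,name):
    im,d=ctrl.snapshot(n); c=cam(n); P=pts(n,d,c)
    np.savez(name+'.npz',im=im,d=d,P=P); cv2.imwrite('pics/'+name+'.png',im[:,:,::-1]); return im,d,P
E
python3 - <<'E'
from h import *
for n in('top','side'):
    print(ctrl.camera_info(n)); im,d,P=shot(n,n+'0'); print((d>0).mean())
print(ctrl.observe())
E
```

```text
pics
{'fovy': 52.253089995188176, 'cx': 258.3587376415322, 'cy': 195.00705056133876, 'position': array([ 0.35797887, -0.04295004,  1.55088363]), 'attitude': array([-0.69846157,  0.71361819, -0.03999375,  0.03606952])}
0.9960581461588541
{'fovy': 56.56397061335568, 'cx': 258.6787381693136, 'cy': 188.51706473918722, 'position': array([1.08880507, 0.65613853, 0.8055798 ]), 'attitude': array([ 0.30627034,  0.8425435 , -0.41817358, -0.14645749])}
0.9918111165364584
{'clock': 0.1, 'joints': array([ 1.27708693e+00,  2.64701317e-01,  1.60521337e+00, -2.72202080e-05,
        1.27369669e+00, -3.68808129e-02]), 'joint_velocities': array([-4.08470954e-05,  3.25595959e-04, -2.52757324e-03, -1.40050703e-04,
        2.53262863e-04, -5.51053472e-04]), 'tau': array([-8.24862327e-04, -5.03619647e+01, -3.58072078e+01,  7.30758486e-02,
        2.34483846e-02, -5.29340616e-05]), 'tool_pos': array([0.17128872, 0.65230481, 0.26250961]), 'ee_rot': array([ 1.28057624e-01,  9.91766215e-01, -9.97741500e-04, -1.53250822e-04]), 'ft_force': array([-0.6718704 , -0.63488283, -0.1383699 ]), 'wrist_torque': array([-0.01507986, -0.00577399,  0.0346015 ]), 'finger_force': 0.0, 'gripper_width': 0.08820408297977493}
```

View pics/top0.png

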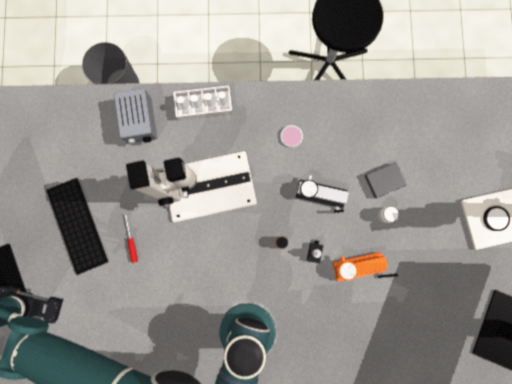

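View pics/side0.png

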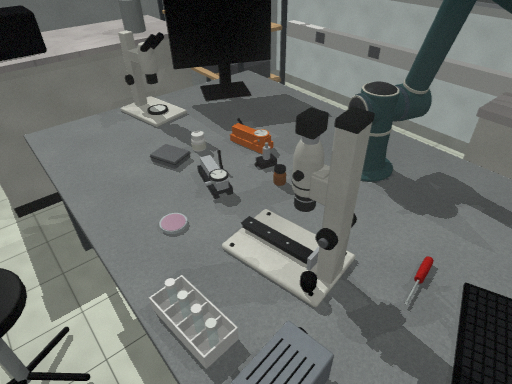

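Top view: the carrier is at about (322,194), stage to the left at (310,189), lever at (335,209). The rail runs from its open end (250,178) left to the column around (165,190), so sliding is roughly world +y. The orange look-alike is at (360,267).

```bash
cat > m1.py <<'E'
from h import *
def rect(p): 
    (c,s,a)=cv2.minAreaRect((p*1000).astype(np.float32)); return np.round(c,1),np.round(s,1),round(a,2)
def pca(p):
    c=p.mean(0); w,v=np.linalg.eigh(np.cov((p-c).T)); d=v[:,1]; d=d*np.sign(d[1]); return np.round(c*1000,1), np.degrees(np.arctan2(-d[0],d[1]))
for n in('top','side'):
    D=np.load(n+'0.npz'); im,P=D['im'].astype(int),D['P']; z=P[...,2]; V=im.max(-1)
    # carrier region
    reg=(P[...,0]>.2)&(P[...,0]<.65)
    print(n)
    if n=='top':
        cr=np.zeros(z.shape,bool); cr[172:218,292:352]=1
        rr=np.zeros(z.shape,bool); rr[165:205,183:258]=1
        br=np.zeros(z.shape,bool); br[145:225,150:262]=1
    else:
        cr=np.zeros(z.shape,bool); cr[148:198,192:236]=1
        rr=np.zeros(z.shape,bool); rr[210:265,236:316]=1
        br=np.zeros(z.shape,bool); br[205:300,218:356]=1
    for nm,m in (('block',cr&(z>.058)&(z<.071)),('stage',cr&(z>.071)&(z<.085)),('carr',cr&(z>.02)),('railtop',rr&(z>.041)&(z<.051)&(V<90)),('base',br&(z>.014)&(z<.026)&(V>120))):
        p=P[m]; 
        if len(p)>5: print(nm,len(p),'z',np.median(p[:,2]).round(4),'rect',*rect(p[:,:2]),'pca',*pca(p[:,:2]))
    b=P[(z<.01)&(z>-.01)]; print('bench z',np.median(b[:,2]))
a=np.load('top0.npz')['im'][140:230,140:360,::-1]; b=np.load('side0.npz')['im'][140:280,180:330,::-1]
a=cv2.resize(a,None,fx=3.6,fy=3.6,interpolation=cv2.INTER_CUBIC);cv2.imwrite('pics/c0.png',a)
b=cv2.resize(b,None,fx=4,fy=4,interpolation=cv2.INTER_CUBIC);cv2.imwrite('pics/c1.png',b)
E
python3 m1.py
```

```text
top
block 417 z 0.0663 rect [ 520.3 -298.7] [192.3  84.9] 63.56 pca [ 518.2 -316.1] -14.530083036959134
stage 241 z 0.0748 rect [ 514.6 -299.7] [184.7  72.8] 65.86 pca [ 531.6 -256.9] -28.03250223477256
carr 980 z 0.0655 rect [ 490.6 -208.3] [170.5 388. ] 15.01 pca [ 517.6 -295.2] -9.493560654484424
railtop 414 z 0.0459 rect [571.2 102.4] [ 33.7 241.9] 10.77 pca [571.7  97.3] 11.91017095154457
base 2830 z 0.02 rect [561.3 140.7] [218.9 338.7] 11.18 pca [550.1 115.1] 33.58883736827697
bench z 0.00012519570379820877
side
block 258 z 0.0654 rect [ 525.  -298.2] [194.6  80.2] 63.9 pca [ 522.1 -311.4] -17.5388074734747
stage 188 z 0.0742 rect [ 505.8 -293.9] [188.7  64.5] 56.05 pca [ 535.5 -249.6] -35.53956154752093
carr 831 z 0.0633 rect [727.7  88.5] [1340.7  114.2] 62.41 pca [ 544.6 -264.3] -28.575842861653257
railtop 833 z 0.0452 rect [569.3 107.4] [ 45.9 262.8] 11.17 pca [570.8 105.5] 10.974309524944003
base 3733 z 0.019 rect [563.5 141.3] [220. 339.] 11.22 pca [589.1 137.3] 1.1238589659503413
bench z -0.00047909894392705876
```

View pics/c1.png

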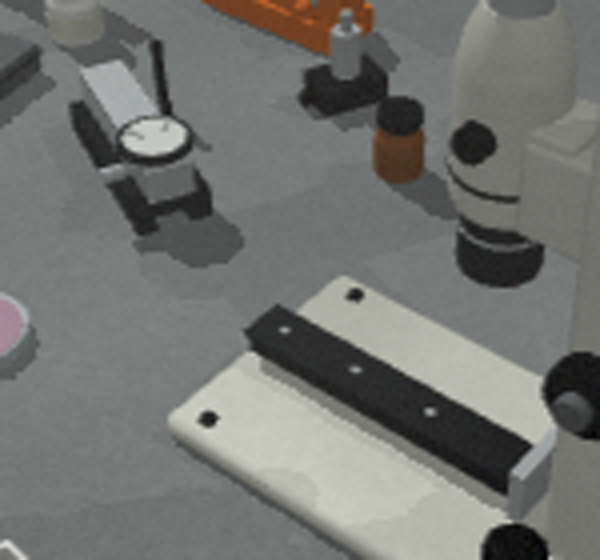

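Crop: the carrier's stage and front face point toward the rail. The lever stands up and back on the robot side, and the path to the rail's open end is clear. I'll refine the carrier's pose next.

```bash
cat > m2.py <<'E'
from h import *
import sys
def line(p):
    vx,vy,x,y=cv2.fitLine((p*1000).astype(np.float32),cv2.DIST_HUBER,0,.01,.01).ravel()
    s=np.sign(vy); return np.degrees(np.arctan2(-vx*s,vy*s)),np.array([x,y])
def rail(im,P,n,tag=''):
    z=P[...,2];X=P[...,0]*1000;Y=P[...,1]*1000;V=im.max(-1)
    br=(abs(z-.0195)<.005)&(V>110)&(X>380)&(X<740)&(Y>-80)&(Y<330)
    k,l,s,c=cv2.connectedComponentsWithStats(br.astype(np.uint8)); i=1+np.argmax(s[1:,4])
    p=P[br][:,:2]; (cc,sz,a)=cv2.minAreaRect((P[l>0][:,:2]*1000).astype(np.float32)); print(n,'base',np.round(cc,1),np.round(sz,1),round(a,2))
    m=(abs(z-.0455)<.004)&(V<100)&(X>520)&(X<620)&(Y>-60)&(Y<215)
    # per-slice midpoints and edges along the rail, yaw guess 11.2
    t=np.radians(11.2); u=np.array([-np.sin(t),np.cos(t)]); w=np.array([np.cos(t),np.sin(t)])
    q=P[m][:,:2]*1000; A=q@u; B=q@w
    lo,hi=np.percentile(A,.5),np.percentile(A,99.5); mid=[];wd=[]
    for a in np.arange(lo+5,hi-5,8):
        k=abs(A-a)<4
        if k.sum()>5: mid.append([a,(B[k].min()+B[k].max())/2]);wd.append(np.ptp(B[k]))
    mid=np.array(mid); g=np.median(wd); k=abs(np.array(wd)-g)<4; c=np.polyfit(*mid[k].T,1)
    print(n,'rail yaw',round(11.2-np.degrees(c[0]),2),'width',round(g,1),'ends',lo.round(1),hi.round(1),'open end',np.round(lo*u+np.polyval(c,lo)*w,1))
def carrier(im,P,n,R0):
    z=P[...,2];q=P[...,:2]*1000
    near=(np.hypot(q[...,0]-R0[0],q[...,1]-R0[1])<130)
    st=near&(z>.0715)&(z<.08); k,l,s,c=cv2.connectedComponentsWithStats(st.astype(np.uint8)); i=1+np.argmax(s[1:,4])
    (sc,sr)=cv2.minEnclosingCircle(q[l==i].astype(np.float32)); sm=q[l==i].mean(0)
    bl=near&(abs(z-.066)<.004)&(np.hypot(q[...,0]-sm[0],q[...,1]-sm[1])>42)&(im.max(-1)>90)
    k,l,s,c=cv2.connectedComponentsWithStats(bl.astype(np.uint8)); i=1+np.argmax(s[1:,4]); b=q[l==i]
    (cc,sz,a)=cv2.minAreaRect(b.astype(np.float32))
    y,c0=line(b/1000)
    d=sm-b.mean(0); print(n,'stage',np.round(sm,1),np.round(sc,1),round(sr,1),'block rear',len(b),np.round(cc,1),np.round(sz,1),round(a,2),'pca yaw',round(y,2),'yaw by stage-block',np.degrees(np.arctan2(-d[0],d[1])).round(2))
    t=np.radians(y); u=np.array([-np.sin(t),np.cos(t)])
    rear=(b@u).min(); o=b.mean(0); o=o+u*(rear+95-o@u); print('  origin from block',o.round(1),' from stage',(sm-56*u).round(1))
if __name__=='__main__':
  for n in('top','side'):
    D=np.load(n+'0.npz'); im,P=D['im'],D['P']; rail(im,P,n); carrier(im,P,n,(518,-300))
    z=P[...,2];q=P[...,:2]*1000
    m=(np.hypot(q[...,0]-518,q[...,1]+300)<140)&(im.max(-1)<60)&(z>.04)
    print('dark high',m.sum(), P[m][np.argsort(-z[m])[:5]].round(3).tolist())
E
python3 m2.py
```

```text
top base [561.3 140.7] [218.9 338.7] 11.18
top rail yaw 11.0 width 31.1 ends -131.2 104.1 open end [594.9 -16. ]
top stage [ 536.5 -244.6] [ 535.7 -246.9] 36.1 block rear 257 [ 513.3 -337.9] [110.6  44. ] 75.87 pca yaw -11.33 yaw by stage-block -14.56
  origin from block [ 519.9 -299.7]  from stage [ 525.5 -299.5]
dark high 16 [[0.453, -0.361, 0.088], [0.449, -0.362, 0.083], [0.453, -0.366, 0.083], [0.502, -0.248, 0.077], [0.506, -0.23, 0.074]]
side base [563.3 141.7] [220.  339.8] 11.2
side rail yaw 10.91 width 41.0 ends -135.2 103.1 open end [594.1 -20.2]
side stage [ 540.2 -243.4] [ 539.8 -244. ] 35.8 block rear 180 [ 515.7 -338.1] [112.2  44.4] 77.18 pca yaw -16.61 yaw by stage-block -14.12
  origin from block [ 527.2 -301.7]  from stage [ 524.2 -297.1]
dark high 67 [[0.453, -0.368, 0.083], [0.449, -0.367, 0.082], [0.456, -0.364, 0.081], [0.451, -0.365, 0.079], [0.453, -0.363, 0.076]]
```

Origin of the carrier is about (524,-300) mm with yaw -14°. The rail's open end is at (594,-20) with yaw 11.15°. I'll retract radially first so the sweep passes well clear of the scope.

Request:
{"op": "jog_arm", "data": {
  "plan": [
    [0,-0.054,0,0,0],
    [0,-0.054,0,0,0],
    [0,-0.054,0,0,0],
    [0,-0.054,0,0,0],
    [0,-0.054,0,0,0]
  ]
}}

```text
clock: 0.72
tool_pos: [0.1023, 0.3897, 0.2631]
ee_rot: [0.128, 0.992, -0.0, -0.0]
ft_force: [1.2, -0.0, -0.2]
gripper_width: 0.0881
finger_force: 0.0
```

```bash
python3 - <<'E'
from h import *
for n in('top','side'):
    P=np.load(n+'0.npz')['P']; r=np.hypot(P[...,0],P[...,1]); m=(P[...,2]>.13)&(P[...,2]<.6)&(P[...,1]>-.4)&(P[...,1]<.35)&(P[...,0]>.3)
    q=P[m]; i=np.argsort(r[m])[:300:30]; print(n,q[i].round(3).tolist(), r[m][i].round(3))
o=ctrl.observe(); print(o['tool_pos'],o['ee_rot'],o['joints'])
E
```

```text
top [[0.509, 0.167, 0.341], [0.483, 0.248, 0.197], [0.485, 0.252, 0.209], [0.524, 0.167, 0.325], [0.525, 0.17, 0.363], [0.529, 0.162, 0.439], [0.53, 0.162, 0.468], [0.533, 0.158, 0.304], [0.534, 0.158, 0.445], [0.523, 0.193, 0.465]] [0.536 0.543 0.547 0.55  0.551 0.553 0.554 0.556 0.556 0.557]
side [[0.475, 0.285, 0.207], [0.48, 0.295, 0.194], [0.541, 0.17, 0.469], [0.535, 0.196, 0.47], [0.491, 0.295, 0.203], [0.536, 0.206, 0.467], [0.514, 0.258, 0.494], [0.494, 0.298, 0.198], [0.542, 0.203, 0.404], [0.539, 0.217, 0.365]] [0.554 0.564 0.567 0.57  0.572 0.574 0.575 0.577 0.579 0.58 ]
[0.10228918 0.38973917 0.26311194] [ 1.28002596e-01  9.91773719e-01 -4.68729012e-04 -7.71646457e-05] [ 1.25231436e+00 -2.74480875e-01  2.14081588e+00 -2.67692544e-05
  1.27620738e+00 -6.17646609e-02]
```

Request:
{"op": "jog_arm", "data": {
  "plan": [
    [-0.0591,-0.0044,0,8.5,0],
    [-0.0591,-0.0044,0,8.5,0],
    [-0.0591,-0.0044,0,8.5,0],
    [-0.0591,-0.0044,0,8.5,0],
    [-0.0591,-0.0044,0,8.5,0]
  ]
}}

```text
clock: 1.35
tool_pos: [0.3386, 0.22, 0.2636]
ee_rot: [0.481, 0.877, 0.0, 0.0]
ft_force: [0.0, -0.1, -0.1]
gripper_width: 0.0882
finger_force: 0.0
```

Request:
{"op": "jog_arm", "data": {
  "plan": [
    [-0.0591,-0.0044,0,8.5,0],
    [-0.0591,-0.0044,0,8.5,0],
    [-0.0591,-0.0044,0,8.5,0],
    [-0.0591,-0.0044,0,8.5,0],
    [-0.0591,-0.0044,0,8.5,0]
  ]
}}

```text
clock: 1.98
tool_pos: [0.3952, -0.0645, 0.2635]
ee_rot: [0.766, 0.643, 0.0, 0.0]
ft_force: [0.4, 0.4, -0.7]
gripper_width: 0.0882
finger_force: 0.0
```

```bash
cat > t.py <<'E'
import sys; from h import *
# usage: t.py x y z yaw(carrier-like; tool y = (cos,sin)yaw)  -> delta in tool axes and turn
def to(x,y,z,yaw):
    o=ctrl.observe(); M=R.from_quat(o['ee_rot']).as_matrix(); a=np.degrees(np.arctan2(M[1,1],M[0,1]))
    d=M.T@(np.array([x,y,z])/1000-o['tool_pos']); print('now',(o['tool_pos']*1000).round(1),'yaw',a.round(2),'tool delta mm',(d*1000).round(1),'turn',round(a-yaw,2),'F',o['ft_force'].round(1),'T',o['wrist_torque'].round(2),'w',round(o['gripper_width']*1000,1),'t',o['clock'])
if __name__=='__main__': to(*map(float,sys.argv[1:5]))
E
python3 t.py 524 -300 160 -14
```

```text
now [395.2 -64.5 263.5] yaw -9.99 tool delta mm [-209.6  167.7  103.6] turn 4.01 F [ 0.4  0.4 -0.7] T [-0.08  0.04  0.01] w 88.2 t 1.975
```

Request:
{"op": "jog_arm", "data": {
  "plan": [
    [-0.0524,0.0419,0.0,0,0],
    [-0.0524,0.0419,0.0,0,0],
    [-0.0524,0.0419,0.03,0,0],
    [-0.0524,0.0419,0.03,0,0],
    [0,0,0.0,4,0]
  ]
}}

```text
clock: 2.6
tool_pos: [0.5104, -0.2741, 0.2076]
ee_rot: [0.788, 0.616, -0.002, -0.003]
ft_force: [-0.8, 1.3, 0.6]
gripper_width: 0.088
finger_force: 0.0
```

```bash
python3 - <<'E'
from h import *; from m2 import *; from t import to
to(524,-300,64,-14)
for n in('top','side'):
    im,d,P=shot(n,n+'1'); 
    try: carrier(im,P,n,(518,-300))
    except Exception as e: print(n,e)
cv2.imwrite('pics/c2.png',cv2.resize(cv2.imread('pics/side1.png')[80:230,150:300],None,fx=4,fy=4,interpolation=cv2.INTER_CUBIC))
E
```

```text
now [ 510.4 -274.1  207.6] yaw -13.99 tool delta mm [-22.   20.5 143.5] turn 0.01 F [-0.8  1.3  0.6] T [-0.04  0.12 -0.04] w 88.0 t 2.6
top stage [ 539.3 -235.5] [ 537.3 -244.4] 34.8 block rear 52 [ 495.6 -374. ] [33.1 26.5] 74.03 pca yaw -45.59 yaw by stage-block -17.81
  origin from block [ 548.6 -320.4]  from stage [ 499.3 -274.7]
side stage [ 540.6 -243.5] [ 539.5 -245.2] 35.6 block rear 182 [ 515.4 -337.7] [115.6  45.1] 75.67 pca yaw -17.66 yaw by stage-block -14.11
  origin from block [ 527.9 -303.2]  from stage [ 523.6 -296.9]
```

View pics/c2.png

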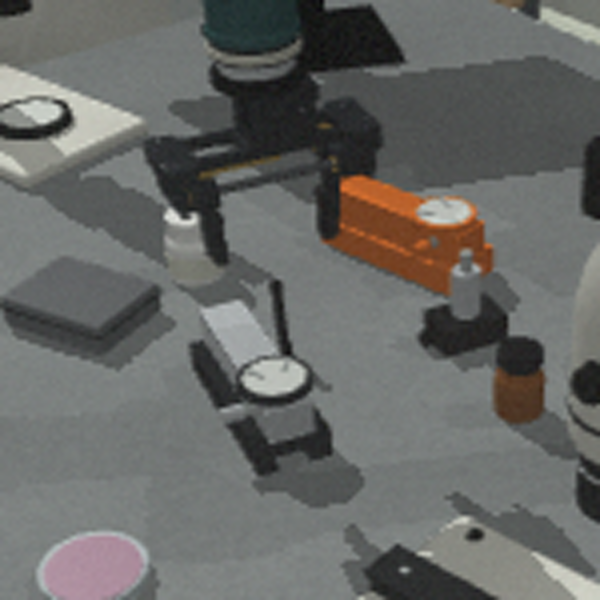

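The gripper is open above the carrier block with the lever at the rear robot side, nothing in the way. Descending.

Request:
{"op": "jog_arm", "data": {
  "plan": [
    [-0.011,0.01,0.01,0,0],
    [-0.011,0.01,0.01,0,0],
    [0,0,0.04,0,0],
    [0,0,0.035,0,0],
    [0,0,0.02,0,0]
  ]
}}

```text
clock: 3.32
tool_pos: [0.5244, -0.2975, 0.0955]
ee_rot: [0.786, 0.618, -0.0, -0.001]
ft_force: [1.1, 0.2, -0.1]
gripper_width: 0.0882
finger_force: 0.0
```

```bash
python3 t.py 524 -300 64 -14
```

```text
now [ 524.4 -297.5   95.5] yaw -13.68 tool delta mm [-2.5  0.2 31.5] turn 0.32 F [ 1.1  0.2 -0.1] T [-0.06  0.1  -0.03] w 88.2 t 3.325
```

Request:
{"op": "jog_arm", "data": {
  "plan": [
    [-0.0025,0,0.015,0,0],
    [0,0,0.0165,0,0],
    [0,0,0,0,80],
    [0,0,0,0,150],
    [0,0,0,0,160]
  ],
  "force": 12
}}

```text
clock: 3.95
tool_pos: [0.5254, -0.3007, 0.0673]
ee_rot: [0.786, 0.618, 0.0, 0.001]
ft_force: [-0.0, -0.8, 0.1]
gripper_width: 0.0604
finger_force: 0.0
```

Request:
{"op": "jog_arm", "data": {
  "plan": [
    [0,0,0,0,200],
    [0,0,0,0,255],
    [0,0,0,0,255],
    [0,0,0,0,255],
    [0,0,0,0,255]
  ],
  "force": 45
}}

```text
clock: 4.58
tool_pos: [0.5251, -0.3005, 0.0668]
ee_rot: [0.786, 0.618, 0.0, 0.0]
ft_force: [0.0, 1.1, 5.0]
gripper_width: 0.0432
finger_force: 45.0
```

```bash
python3 t.py 524 -300 64 -14;python3 - <<'E'
from h import *; from m2 import *
im,d,P=shot('side','side2'); carrier(im,P,'side',(518,-300))
E
```

```text
now [ 525.1 -300.5   66.8] yaw -13.71 tool delta mm [ 0.3 -1.2  2.8] turn 0.29 F [0.  1.1 5. ] T [-0.03 -0.05 -0.06] w 43.2 t 4.575
side stage [ 539.8 -243.2] [ 541.  -243.7] 36.9 block rear 88 [ 516.2 -314.1] [71.8 41.4] 67.78 pca yaw -33.64 yaw by stage-block -17.35
  origin from block [ 550.  -265.9]  from stage [ 508.8 -289.8]
```

Request:
{"op": "jog_arm", "data": {
  "plan": [
    [0,0,-0.01,0,255],
    [0,0,-0.03,0,255],
    [0,0,-0.04,0,255],
    [0,0,0,0,255],
    [0,0,0,0,255]
  ]
}}

```text
clock: 5.25
tool_pos: [0.5232, -0.2994, 0.1439]
ee_rot: [0.786, 0.618, -0.001, -0.002]
ft_force: [-0.3, 0.3, -7.6]
gripper_width: 0.0437
finger_force: 45.0
```

```bash
python3 t.py 615.5 -128.6 147 11.15
```

```text
now [ 523.2 -299.4  143.9] yaw -13.71 tool delta mm [187.9  49.1  -3. ] turn -24.86 F [-0.3  0.3 -7.6] T [-0.04  0.1   0.02] w 43.7 t 5.25
```

Request:
{"op": "jog_arm", "data": {
  "plan": [
    [0.03,0.008,0,0,255],
    [0.045,0.012,0,0,255],
    [0.045,0.012,0,0,255],
    [0.043,0.011,0,0,255],
    [0.025,0.006,-0.003,0,255]
  ]
}}

```text
clock: 5.88
tool_pos: [0.6152, -0.1266, 0.1451]
ee_rot: [0.786, 0.618, -0.002, -0.003]
ft_force: [-0.5, -1.2, -6.4]
gripper_width: 0.0435
finger_force: 45.0
```

Request:
{"op": "jog_arm", "data": {
  "plan": [
    [0,0,0,-5,255],
    [0,0,0,-8,255],
    [0,0,0,-8,255],
    [0,0,0,-3.8,255],
    [0,0,0,0,255]
  ]
}}

```text
clock: 6.5
tool_pos: [0.6147, -0.1288, 0.1458]
ee_rot: [0.636, 0.772, -0.001, -0.003]
ft_force: [-0.4, 0.1, -7.1]
gripper_width: 0.0433
finger_force: 45.0
```

```bash
python3 t.py 615.5 -128.6 147 11.15;  python3 - <<'E'
from h import *; from m2 import *
for n in('side','top'):
    im,d,P=shot(n,n+'3'); rail(im,P,n)
    try: carrier(im,P-[0,0,.08],n,(615,-129))
    except Exception as e: print(e)
E
```

```text
now [ 614.7 -128.8  145.8] yaw 11.04 tool delta mm [ 0.   0.8 -1.2] turn -0.11 F [-0.4  0.1 -7.1] T [-0.01  0.03 -0.02] w 43.3 t 6.5
side base [563.5 141.9] [220.2 338.2] 10.88
side rail yaw 11.18 width 40.7 ends -135.8 103.4 open end [594.8 -20.6]
side stage [603.1 -72.1] [603.6 -73.1] 35.2 block rear 63 [ 614.7 -127.5] [48.1 31.2] 19.71 pca yaw -51.89 yaw by stage-block 9.07
  origin from block [665.6 -83.4]  from stage [ 559.1 -106.6]
top base [561.6 140.9] [218.8 337.9] 10.95
top rail yaw 10.79 width 32.2 ends -133.2 102.4 open end [594.9 -18. ]
top stage [597.2 -88.9] [600.9 -81.1] 31.9 block rear 18 [598.8 -39.7] [36.5 10.4] 11.24 pca yaw -84.33 yaw by stage-block 174.49
  origin from block [674.5 -29.8]  from stage [541.5 -94.5]
```

Request:
{"op": "jog_arm", "data": {
  "plan": [
    [0,0.0012,0.015,-0.1,255],
    [0,0,0.02,0,255],
    [0,0,0.013,0,255],
    [0,0,0,0,255],
    [0,0,0,0,255]
  ]
}}

```text
clock: 7.22
tool_pos: [0.6183, -0.1291, 0.1013]
ee_rot: [0.635, 0.773, 0.0, 0.0]
ft_force: [0.1, 0.0, -6.4]
gripper_width: 0.044
finger_force: 45.0
```

```bash
python3 t.py 615.5 -128.6 97.8 11.15;  python3 - <<'E'
from h import *; from m2 import *
im,d,P=shot('side','side4'); rail(im,P,'side')
carrier(im,P-[0,0,.031],'side',(615,-129))
cv2.imwrite('pics/c4.png',cv2.resize(im[150:280,190:330,::-1],None,fx=4,fy=4,interpolation=cv2.INTER_CUBIC))
E
```

```text
now [ 618.3 -129.1  101.3] yaw 11.19 tool delta mm [ 1.1 -2.6  3.5] turn 0.04 F [ 0.1  0.  -6.4] T [-0.04 -0.04  0.04] w 44.0 t 7.225
side base [563.7 142. ] [221.6 339.2] 11.22
side rail yaw 11.05 width 40.7 ends -151.8 103.1 open end [597.8 -36.4]
side stage [608.9 -70.7] [608.7 -76.2] 38.5 block rear 57 [ 618.2 -126.6] [46.7 29. ] 17.33 pca yaw -50.03 yaw by stage-block 6.61
  origin from block [670.2 -80. ]  from stage [ 566.  -106.7]
```

View pics/c4.png

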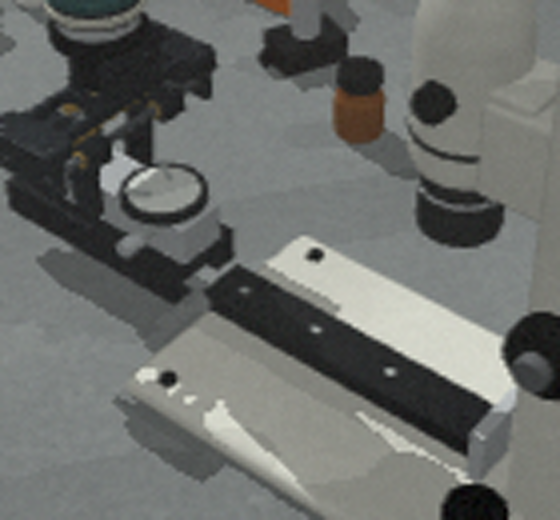

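The carrier is level in front of the rail's open end at crop (205,280), but it appears shifted a few mm to +x. I'll let it settle and re-read before entering.

Request:
{"op": "jog_arm", "data": {
  "plan": [
    [0,0,0,0,255],
    [0,0,0,0,255],
    [0,0,0,0,255],
    [0,0,0,0,255],
    [0,0,0,0,255]
  ]
}}

```text
clock: 7.9
tool_pos: [0.618, -0.1291, 0.1012]
ee_rot: [0.635, 0.773, -0.0, -0.0]
ft_force: [0.2, -0.9, -7.8]
gripper_width: 0.044
finger_force: 45.0
```

```bash
cat > s.py <<'E'
from h import *
# stage axis & rail centreline lateral (stand x, mm) from the side camera, and TCP in stand frame
u=np.array([-np.sin(np.radians(11.15)),np.cos(np.radians(11.15))]);w=np.array([u[1],-u[0]]);B=np.array([562.4,141.3])
def tcp(o):
    M=R.from_quat(o['ee_rot']).as_matrix(); d=o['tool_pos'][:2]*1000-B
    return np.r_[d@w,d@u,o['tool_pos'][2]*1000].round(1),'yaw',np.degrees(np.arctan2(M[1,1],M[0,1])).round(2),'tilt',np.degrees(M[:2,2]).round(2),'F',(o['ft_force']@np.c_[np.r_[w,0],np.r_[u,0],[0,0,1]]).round(1),'T',o['wrist_torque'].round(2),'w',round(o['gripper_width']*1000,1),'t',round(o['clock'],2)
def stage(z0=30,save=None,n='side'):
    im,d=ctrl.snapshot(n); P=pts(n,d,cam(n)); z=P[...,2]*1000-z0; q=(P[...,:2]*1000-B)@np.c_[w,u]
    m=(abs(z-75)<3)&(abs(q[...,0])<60)&(q[...,1]>-320)&(q[...,1]<90)&(im.max(-1)>100)
    k,l,s,c=cv2.connectedComponentsWithStats(m.astype(np.uint8)); i=1+np.argmax(s[1:,4]); (c,r)=cv2.minEnclosingCircle(q[l==i].astype(np.float32))
    print(n,'stage bright mean',q[l==i].mean(0).round(1),'circ',np.round(c,1),round(r,1),'z',np.median(P[l==i][:,2]).round(4))
    if save: cv2.imwrite('pics/'+save+'.png',im[:,:,::-1])
    return im,P,q
if __name__=='__main__':
    print(*tcp(ctrl.observe())); stage(); print(*tcp(ctrl.observe()))
E
python3 s.py
```

```text
[   2.2 -276.   101.2] yaw 11.19 tilt [-0.  0.] F [-0.  -0.9 -7.8] T [-0.05  0.1  -0.02] w 44.0 t 7.9
side stage bright mean [  -1.  -236.7] circ [  -1.3 -235.8] 14.1 z 0.1075
[   2.2 -276.   101.2] yaw 11.19 tilt [-0. -0.] F [ 1.  -1.3 -6.7] T [-0.07  0.    0.09] w 43.7 t 7.95
```

Request:
{"op": "jog_arm", "data": {
  "plan": [
    [0,-0.0022,0.003,0,255],
    [0,0,0,0,255],
    [0,0,0,0,255],
    [0,0,0,0,255],
    [0,0,0,0,255]
  ]
}}

```text
clock: 8.57
tool_pos: [0.6159, -0.1295, 0.0983]
ee_rot: [0.635, 0.773, 0.0, 0.0]
ft_force: [-0.1, 0.0, -7.6]
gripper_width: 0.044
finger_force: 45.0
```

```bash
python3 - <<'E'
from s import *
print(*tcp(ctrl.observe()))
im,P,q=stage(31)
z=P[...,2]*1000
# stage incl. rim, block top, rail top
m=(abs(z-106)<4)&(abs(q[...,0])<60)&(q[...,1]>-262)&(q[...,1]<-150); Q=q[m]; print(len(Q),'stage',cv2.minEnclosingCircle(Q.astype(np.float32)),np.median(z[m]))
# front face/saddle edges: points of carrier z 45..62, front 30mm
m=(abs(z-61)<2)&(abs(q[...,0])<60)&(q[...,1]>-280)&(q[...,1]<-150); Q=q[m]; print('saddle top',len(Q),Q.min(0).round(1),Q.max(0).round(1))
m=(abs(z-46)<3)&(abs(q[...,0])<30)&(q[...,1]>-170)&(q[...,1]<70)&(im.max(-1)<100); Q=q[m]
for a in range(-160,60,30):
    k=abs(Q[:,1]-a)<8; print(a,Q[k,0].min().round(1),Q[k,0].max().round(1),end=' | ')
print('rail ymin',Q[:,1].min())
E
```

```text
[ 2.00e-01 -2.76e+02  9.83e+01] yaw 11.19 tilt [ 0.01 -0.  ] F [-0.1  0.  -7.6] T [-0.03 -0.01  0.02] w 44.0 t 8.57
side stage bright mean [  -0.6 -219.9] circ [  -0.5 -222.2] 30.8 z 0.1058
251 stage ((-0.11863090842962265, -220.13351440429688), 35.64580535888672) 105.52849340264203
saddle top 92 [ -34.5 -278.3] [  37.3 -179.3]
-160 -20.1 20.0 | -130 -19.2 21.6 | -100 -20.2 20.1 | -70 -19.9 21.0 | -40 -19.2 21.4 | -10 -19.8 20.7 | 20 -21.8 21.1 | 50 -20.9 22.4 | rail ymin -166.97718672544045
```

Measured: stage axis at stand x≈0 and rail centre at x≈+0.4, yaw matched. Entering slowly.

Request:
{"op": "jog_arm", "data": {
  "plan": [
    [0.006,0,0,0,255],
    [0.006,0,0,0,255],
    [0.006,0,0,0,255],
    [0.006,0,0,0,255],
    [0.006,0,0,0,255]
  ]
}}

```text
clock: 9.25
tool_pos: [0.61, -0.0996, 0.0982]
ee_rot: [0.635, 0.773, 0.0, 0.0]
ft_force: [-0.2, -0.5, -8.2]
gripper_width: 0.0434
finger_force: 45.0
```

```bash
python3 -c "
from s import *
print(*tcp(ctrl.observe()))"
```

```text
[ 2.000e-01 -2.456e+02  9.820e+01] yaw 11.2 tilt [ 0.02 -0.01] F [-0.3 -0.4 -8.2] T [-0.15 -0.12 -0.08] w 43.4 t 9.25
```

Request:
{"op": "jog_arm", "data": {
  "plan": [
    [0.007,0,0,0,255],
    [0.007,0,0,0,255],
    [0.007,0,0,0,255],
    [0.007,0,0,0,255],
    [0.007,0,0,0,255]
  ]
}}

```text
clock: 9.88
tool_pos: [0.6034, -0.0653, 0.0983]
ee_rot: [0.635, 0.773, 0.0, 0.0]
ft_force: [2.6, -1.4, -8.3]
gripper_width: 0.0438
finger_force: 45.0
```

```bash
python3 -c "
from s import *
print(*tcp(ctrl.observe()));stage(31)"
```

```text
[   0.3 -210.7   98.3] yaw 11.18 tilt [ 0.04 -0.01] F [ 2.3 -1.9 -8.3] T [-0.18 -0.35 -0.08] w 43.8 t 9.88
side stage bright mean [  -0.7 -154.6] circ [  -0.3 -156.6] 31.0 z 0.1055
```

Request:
{"op": "jog_arm", "data": {
  "plan": [
    [0.01,0.0003,0,0,255],
    [0.012,0,0,0,255],
    [0.012,0,0,0,255],
    [0.012,0,0,0,255],
    [0.01,0,0,0,255]
  ]
}}

```text
clock: 10.55
tool_pos: [0.5928, -0.0099, 0.0983]
ee_rot: [0.635, 0.773, 0.0, 0.0]
ft_force: [3.3, -2.6, -9.1]
gripper_width: 0.0436
finger_force: 45.0
```

```bash
python3 -c "
from s import *
print(*tcp(ctrl.observe()))"
```

```text
[   0.6 -154.2   98.3] yaw 11.22 tilt [ 0.05 -0.01] F [ 2.7 -3.1 -9.1] T [-0.34 -0.62 -0.02] w 43.6 t 10.55
```

Request:
{"op": "jog_arm", "data": {
  "plan": [
    [0.012,0.0003,0,0,255],
    [0.016,0,0,0,255],
    [0.016,0,0,0,255],
    [0.016,0,0,0,255],
    [0.012,0,0,0,255]
  ]
}}

```text
clock: 11.18
tool_pos: [0.579, 0.0611, 0.0983]
ee_rot: [0.635, 0.773, 0.0, 0.0]
ft_force: [4.2, -2.7, -10.0]
gripper_width: 0.0435
finger_force: 45.0
```

```bash
python3 -c "
from s import *
print(*tcp(ctrl.observe()));stage(31,'side5')"
```

```text
[  0.8 -81.9  98.3] yaw 11.23 tilt [ 0.04 -0.01] F [  3.6  -3.4 -10. ] T [-0.37 -0.86  0.08] w 43.5 t 11.18
side stage bright mean [  0.1 -25.1] circ [  0.6 -26.1] 30.4 z 0.1058
```

View pics/side5.png

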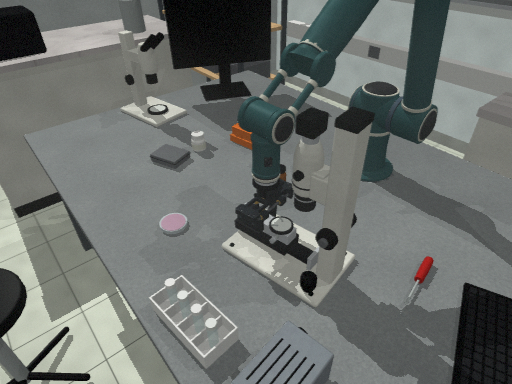

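The carrier sits straight on the rail (stage at px (282,227)) with the gripper short of the barrel (305,190). Lowering slightly, releasing, and rising.

Request:
{"op": "jog_arm", "data": {
  "plan": [
    [0,0,0.0012,0,255],
    [0,0,0,0,255],
    [0,0,0,0,60],
    [0,0,0,0,60],
    [0,0,0,0,60]
  ]
}}

```text
clock: 11.85
tool_pos: [0.5795, 0.0596, 0.0977]
ee_rot: [0.635, 0.773, 0.0, 0.0]
ft_force: [-0.2, 0.1, 0.4]
gripper_width: 0.0673
finger_force: 0.0
```

Request:
{"op": "jog_arm", "data": {
  "plan": [
    [0,0,-0.025,0,60],
    [0,0,-0.04,0,60],
    [-0.04,0,-0.01,0,200],
    [-0.06,0,0,0,255],
    [-0.02,0,0,0,255]
  ]
}}

```text
clock: 12.48
tool_pos: [0.603, -0.0606, 0.1729]
ee_rot: [0.636, 0.772, 0.0, 0.001]
ft_force: [0.6, 0.4, -0.9]
gripper_width: 0.0398
finger_force: 0.0
```

```bash
python3 - <<'E'
from s import *
print(*tcp(ctrl.observe())); im,P,q=stage(30,'side6'); z=P[...,2]*1000
m=(abs(z-95)<3)&(abs(q[...,0])<30)&(q[...,1]>-250)&(q[...,1]<-70)&(im.max(-1)>90); Q=q[m]; print('block top',len(Q),Q.min(0),Q.max(0),np.median(z[m]))
for n in('side','top'):
    if n=='top': im,P,q=stage(30,'top6','top'); z=P[...,2]*1000
    m=(z>38)&(z<125)&(q[...,0]<-44)&(q[...,0]>-66)&(q[...,1]>-260)&(q[...,1]<-80)&(im.max(-1)<80); L=np.c_[q[m],z[m]]; L=L[np.argsort(L[:,2])]; print(n,len(L),L[::max(1,len(L)//12)].round(0).tolist())
E
```

```text
[   0.8 -205.9  172.9] yaw 11.04 tilt [ 0.09 -0.05] F [ 0.7  0.2 -0.9] T [-0.08  0.05 -0.01] w 39.8 t 12.47
side stage bright mean [ -0.8 -25.9] circ [ -1.5 -26.2] 29.9 z 0.1041
block top 352 [ -23.48267365 -177.81395459] [ 23.32456936 -70.23185868] 95.0842139437944
side 49 [[-55.0, -155.0, 63.0], [-54.0, -158.0, 67.0], [-54.0, -154.0, 73.0], [-51.0, -164.0, 79.0], [-59.0, -158.0, 80.0], [-51.0, -159.0, 85.0], [-51.0, -164.0, 90.0], [-52.0, -164.0, 94.0], [-51.0, -159.0, 101.0], [-48.0, -165.0, 104.0], [-54.0, -161.0, 107.0], [-53.0, -169.0, 112.0], [-54.0, -162.0, 114.0]]
top stage bright mean [ -0.2 -26.4] circ [ -1.7 -25.9] 34.7 z 0.1049
top 7 [[-57.0, -159.0, 105.0], [-59.0, -166.0, 108.0], [-52.0, -168.0, 109.0], [-52.0, -164.0, 113.0], [-55.0, -163.0, 113.0], [-56.0, -167.0, 115.0], [-59.0, -163.0, 118.0]]
```

Request:
{"op": "jog_arm", "data": {
  "plan": [
    [-0.003,0,0.02,0,255],
    [0,0,0.03,0,255],
    [0,0,0.025,0,255],
    [0,0,0.005,0,255],
    [0.006,0,0,0,255]
  ],
  "force": 20
}}

```text
clock: 13.2
tool_pos: [0.6011, -0.0539, 0.0911]
ee_rot: [0.635, 0.773, -0.0, -0.001]
ft_force: [0.5, -0.0, -0.1]
gripper_width: 0.0004
finger_force: 0.0
```

```bash
python3 -c "
from s import *
print(*tcp(ctrl.observe()))"
```

```text
[   0.2 -199.    91.1] yaw 11.22 tilt [-0.09  0.02] F [ 0.5 -0.1 -0.1] T [-0.11  0.02 -0.02] w 0.4 t 13.2
```

Request:
{"op": "jog_arm", "data": {
  "plan": [
    [0.008,0,0,0,255],
    [0.008,0,0,0,255],
    [0.01,0,0,0,255],
    [0.01,0,0,0,255],
    [0.01,0,0,0,255]
  ]
}}

```text
clock: 13.82
tool_pos: [0.5938, -0.0098, 0.0932]
ee_rot: [0.635, 0.773, 0.0, 0.001]
ft_force: [1.5, -5.3, 3.1]
gripper_width: 0.0002
finger_force: 2.7
```

```bash
python3 -c "
from s import *
print(*tcp(ctrl.observe()));stage(30)"
```

```text
[   1.6 -154.3   93.2] yaw 11.19 tilt [ 0.16 -0.07] F [ 0.4 -5.4  3.1] T [-0.74 -0.26 -0.01] w 0.2 t 13.82
side stage bright mean [-1.2  8.2] circ [-3.6  7.5] 33.1 z 0.1043
```

Request:
{"op": "jog_arm", "data": {
  "plan": [
    [0.008,0,0,0,255],
    [0.008,0,0,0,255],
    [0.008,0,0,0,255],
    [0.005,0,0,0,255],
    [0.002,0,0,0,255]
  ]
}}

```text
clock: 14.5
tool_pos: [0.5878, 0.0204, 0.0931]
ee_rot: [0.635, 0.773, 0.0, 0.001]
ft_force: [2.3, -5.3, 2.8]
gripper_width: 0.0006
finger_force: 3.0
```

Request:
{"op": "jog_arm", "data": {
  "plan": [
    [0.002,0,0,0,255],
    [0.002,0,0,0,255],
    [0.002,0,0,0,255],
    [0.001,0,0,0,255],
    [0,0,0,0,255]
  ]
}}

```text
clock: 15.12
tool_pos: [0.5865, 0.027, 0.0931]
ee_rot: [0.635, 0.773, 0.0, 0.001]
ft_force: [1.6, -5.4, 3.0]
gripper_width: 0.0002
finger_force: 2.8
```

```bash
python3 -c "
from s import *
print(*tcp(ctrl.observe()));stage(30)"
```

```text
[   1.6 -116.8   93.1] yaw 11.19 tilt [ 0.15 -0.06] F [ 0.5 -5.6  3. ] T [-0.85 -0.15 -0.04] w 0.2 t 15.12
side stage bright mean [-1.3 45.9] circ [-3.  43.3] 31.5 z 0.1041
```

Request:
{"op": "jog_arm", "data": {
  "plan": [
    [0.0006,0,0,0,255],
    [0.0006,0,0,0,255],
    [0.0006,0,0,0,255],
    [0,0,0,0,255],
    [0,0,0,0,255]
  ]
}}

```text
clock: 15.8
tool_pos: [0.5865, 0.0273, 0.0931]
ee_rot: [0.635, 0.773, -0.0, 0.002]
ft_force: [1.8, -10.2, 1.0]
gripper_width: 0.0007
finger_force: 5.4
```

Request:
{"op": "jog_arm", "data": {
  "plan": [
    [0.0006,0,0,0,255],
    [0.0006,0,0,0,255],
    [0.0006,0,0,0,255],
    [0,0,0,0,255],
    [0,0,0,0,255]
  ]
}}

```text
clock: 16.42
tool_pos: [0.5866, 0.0275, 0.0933]
ee_rot: [0.634, 0.773, -0.001, 0.003]
ft_force: [2.8, -16.0, 0.9]
gripper_width: 0.0007
finger_force: 8.3
```

Stalled against the stop: position fixed while force rises to 16 N. Now back off, rise, and go to the front side of the lever, which leans at about 80° and has its axis at stand (-54,-84,40).

Request:
{"op": "jog_arm", "data": {
  "plan": [
    [-0.015,0,0,0,255],
    [0,0,-0.045,0,255],
    [0,0,-0.045,0,255],
    [0,-0.028,0,0,255],
    [0.0,-0.028,0,0,255]
  ]
}}

```text
clock: 17.05
tool_pos: [0.5321, 0.0061, 0.1827]
ee_rot: [0.635, 0.773, 0.001, -0.0]
ft_force: [0.4, 0.0, 0.2]
gripper_width: 0.0004
finger_force: 0.0
```

```bash
python3 - <<'E'
from s import *
print(*tcp(ctrl.observe())); 
for n in('side','top'):
    im,P,q=stage(30,n+'7',n); z=P[...,2]*1000
    m=(z>60)&(z<125)&(q[...,0]<-44)&(q[...,0]>-66)&(q[...,1]>-150)&(q[...,1]<-50)&(im.max(-1)<80); L=np.c_[q[m],z[m]]; L=L[np.argsort(L[:,2])]; print(n,len(L),L[::max(1,len(L)//12)].round(0).tolist())
E
```

```text
[ -55.9 -126.8  182.7] yaw 11.2 tilt [0.03 0.08] F [ 0.4 -0.1  0.2] T [-0.08  0.07 -0.02] w 0.4 t 17.05
side stage bright mean [-0.4 45. ] circ [-0.7 44.5] 29.7 z 0.1044
side 48 [[-55.0, -83.0, 65.0], [-48.0, -86.0, 68.0], [-59.0, -86.0, 73.0], [-52.0, -84.0, 79.0], [-49.0, -87.0, 83.0], [-54.0, -86.0, 89.0], [-49.0, -91.0, 93.0], [-56.0, -88.0, 99.0], [-51.0, -96.0, 101.0], [-55.0, -88.0, 107.0], [-50.0, -96.0, 110.0], [-54.0, -87.0, 112.0]]
top stage bright mean [-6.5 35.5] circ [-2.4 40.8] 32.0 z 0.1053
top 0 []
```

Request:
{"op": "jog_arm", "data": {
  "plan": [
    [0.029,0.002,0,0,255],
    [0.029,0,0,0,255],
    [0,0,0.03,0,255],
    [0,0,0.03,0,255],
    [0,0,0.003,0,255]
  ]
}}

```text
clock: 17.77
tool_pos: [0.5216, 0.0633, 0.1164]
ee_rot: [0.635, 0.773, -0.002, -0.002]
ft_force: [0.8, 0.3, -0.2]
gripper_width: -0.0001
finger_force: 0.0
```

```bash
python3 -c "
from s import *
print(*tcp(ctrl.observe()));stage(30,'side8')"
```

```text
[-55.1 -68.7 116.4] yaw 11.2 tilt [-0.32  0.01] F [ 0.8  0.1 -0.2] T [-0.14  0.09  0.05] w -0.1 t 17.77
side stage bright mean [-0.6 45.5] circ [-0.9 45.4] 29.7 z 0.1043
```

View pics/side8.png

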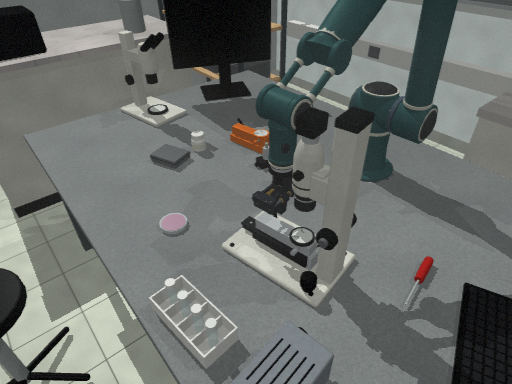

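Fingers stand just in front of the lever, clear of the barrel (px 305,195) by several cm. Starting the swing along the lever's arc.

Request:
{"op": "jog_arm", "data": {
  "plan": [
    [-0.004,0,-0.002,0,255],
    [-0.004,0,0,0,255],
    [-0.003,0,0,0,255],
    [-0.002,0,0,0,255],
    [-0.002,0,0,0,255]
  ]
}}

```text
clock: 18.45
tool_pos: [0.5271, 0.0482, 0.1218]
ee_rot: [0.635, 0.773, 0.001, 0.001]
ft_force: [1.4, 2.3, 2.1]
gripper_width: 0.0003
finger_force: 1.4
```

```bash
python3 -c "
from s import *
print(*tcp(ctrl.observe()))"
```

```text
[-52.6 -84.5 121.8] yaw 11.18 tilt [0.11 0.03] F [1.9 2.  2.1] T [ 0.36 -0.11  0.06] w 0.3 t 18.45
```

Request:
{"op": "jog_arm", "data": {
  "plan": [
    [-0.002,0,0.0005,0,255],
    [-0.0015,0,0.0005,0,255],
    [-0.0015,0,0.001,0,255],
    [0,0,0,0,255],
    [0,0,0,0,255]
  ]
}}

```text
clock: 19.08
tool_pos: [0.5271, 0.0431, 0.1188]
ee_rot: [0.635, 0.773, -0.0, -0.0]
ft_force: [-0.0, 1.5, 1.8]
gripper_width: 0.0003
finger_force: 0.9
```

Request:
{"op": "jog_arm", "data": {
  "plan": [
    [-0.0015,0,0.0005,0,255],
    [-0.0015,0,0.0005,0,255],
    [-0.0015,0,0.001,0,255],
    [0,0,0,0,255],
    [0,0,0,0,255]
  ]
}}

```text
clock: 19.7
tool_pos: [0.5281, 0.0386, 0.1169]
ee_rot: [0.635, 0.773, -0.0, 0.0]
ft_force: [0.1, 0.3, 2.7]
gripper_width: 0.0004
finger_force: 1.0
```

```bash
python3 -c "
from s import *
print(*tcp(ctrl.observe()));stage(30)"
```

```text
[-53.5 -94.1 116.9] yaw 11.19 tilt [-0.01 -0.01] F [0.1 0.3 2.7] T [ 0.1   0.03 -0.02] w 0.4 t 19.7
side stage bright mean [-0.3 45.4] circ [-0.7 45.6] 30.0 z 0.1044
```

Request:
{"op": "jog_arm", "data": {
  "plan": [
    [-0.002,0,0.001,0,255],
    [-0.002,0,0.001,0,255],
    [-0.002,0,0.001,0,255],
    [0,0,0,0,255],
    [0,0,0,0,255]
  ]
}}

```text
clock: 20.38
tool_pos: [0.5293, 0.0327, 0.1138]
ee_rot: [0.635, 0.773, -0.0, 0.0]
ft_force: [-0.3, 1.0, 2.0]
gripper_width: 0.0005
finger_force: 0.8
```

Request:
{"op": "jog_arm", "data": {
  "plan": [
    [-0.0017,0,0.0012,0,255],
    [-0.0017,0,0.0012,0,255],
    [-0.0016,0,0.0011,0,255],
    [0,0,0,0,255],
    [0,0,0,0,255]
  ]
}}

```text
clock: 21.0
tool_pos: [0.5303, 0.0279, 0.1103]
ee_rot: [0.635, 0.773, -0.0, 0.0]
ft_force: [-0.4, 0.7, 2.6]
gripper_width: 0.0005
finger_force: 0.9
```

```bash
python3 -c "
from s import *
print(*tcp(ctrl.observe()))"
```

```text
[ -53.5 -105.   110.3] yaw 11.19 tilt [-0.   -0.01] F [-0.3  0.8  2.6] T [ 0.02  0.06 -0.  ] w 0.5 t 21.0
```

Request:
{"op": "jog_arm", "data": {
  "plan": [
    [-0.0015,0,0.0012,0,255],
    [-0.0015,0,0.0012,0,255],
    [-0.0015,0,0.0012,0,255],
    [0,0,0,0,255],
    [0,0,0,0,255]
  ]
}}

```text
clock: 21.62
tool_pos: [0.5311, 0.0235, 0.1067]
ee_rot: [0.635, 0.773, -0.0, -0.0]
ft_force: [0.3, -0.0, 2.0]
gripper_width: 0.0004
finger_force: 0.9
```

Request:
{"op": "jog_arm", "data": {
  "plan": [
    [-0.0012,0,0.0011,0,255],
    [-0.0012,0,0.0011,0,255],
    [-0.0012,0,0.0011,0,255],
    [0,0,0,0,255],
    [0,0,0,0,255]
  ]
}}

```text
clock: 22.25
tool_pos: [0.5318, 0.02, 0.1035]
ee_rot: [0.635, 0.773, -0.0, 0.0]
ft_force: [0.2, 0.3, 2.4]
gripper_width: 0.0006
finger_force: 1.0
```

```bash
python3 -c "
from s import *
print(*tcp(ctrl.observe()))"
```

```text
[ -53.5 -113.1  103.5] yaw 11.19 tilt [-0.   -0.01] F [0.2 0.2 2.4] T [-0.03  0.02 -0.02] w 0.6 t 22.25
```

Request:
{"op": "jog_arm", "data": {
  "plan": [
    [-0.0011,0,0.0011,0,255],
    [-0.0011,0,0.0011,0,255],
    [-0.001,0,0.0012,0,255],
    [0,0,0,0,255],
    [0,0,0,0,255]
  ]
}}

```text
clock: 22.88
tool_pos: [0.5324, 0.0168, 0.1001]
ee_rot: [0.635, 0.773, -0.0, 0.0]
ft_force: [-0.0, -0.7, 2.6]
gripper_width: 0.0005
finger_force: 0.9
```

Request:
{"op": "jog_arm", "data": {
  "plan": [
    [-0.001,0,0.0013,0,255],
    [-0.001,0,0.0013,0,255],
    [-0.0009,0,0.0012,0,255],
    [0,0,0,0,255],
    [0,0,0,0,255]
  ]
}}

```text
clock: 23.5
tool_pos: [0.5331, 0.0141, 0.0966]
ee_rot: [0.635, 0.773, 0.0, -0.0]
ft_force: [-0.9, 0.7, 5.2]
gripper_width: 0.0005
finger_force: 2.5
```

```bash
python3 -c "
from s import *
print(*tcp(ctrl.observe()))
stage(30)"
```

```text
[ -53.4 -119.1   96.6] yaw 11.18 tilt [-0.    0.01] F [-0.8  0.9  5.2] T [ 0.01  0.25 -0.01] w 0.5 t 23.5
side stage bright mean [-0.2 45.2] circ [-0.3 44.3] 29.7 z 0.1043
```

Request:
{"op": "jog_arm", "data": {
  "plan": [
    [-0.0008,0,0.0012,0,255],
    [-0.0008,0,0.0012,0,255],
    [0,0,0,0,255],
    [0,0,0,0,255],
    [0,0,0,0,255]
  ]
}}

```text
clock: 24.18
tool_pos: [0.5334, 0.0127, 0.0946]
ee_rot: [0.635, 0.773, 0.0, -0.0]
ft_force: [-3.3, 1.6, 8.3]
gripper_width: 0.0
finger_force: 3.9
```

Request:
{"op": "jog_arm", "data": {
  "plan": [
    [-0.0007,0,0.0012,0,255],
    [-0.0007,0,0.0012,0,255],
    [0,0,0,0,255],
    [0,0,0,0,255],
    [0,0,0,0,255]
  ]
}}

```text
clock: 24.8
tool_pos: [0.5338, 0.0114, 0.0926]
ee_rot: [0.635, 0.773, 0.0, -0.0]
ft_force: [-3.1, 2.2, 10.3]
gripper_width: 0.0003
finger_force: 5.2
```

Request:
{"op": "jog_arm", "data": {
  "plan": [
    [-0.0006,0,0.0012,0,255],
    [-0.0006,0,0.0012,0,255],
    [0,0,0,0,255],
    [0,0,0,0,255],
    [0,0,0,0,255]
  ]
}}

```text
clock: 25.42
tool_pos: [0.5341, 0.0103, 0.0906]
ee_rot: [0.635, 0.773, 0.0, -0.0]
ft_force: [-3.8, 1.5, 12.8]
gripper_width: 0.0003
finger_force: 6.4
```

```bash
python3 -c "
from s import *
print(*tcp(ctrl.observe()))
stage(30)"
```

```text
[ -53.1 -123.1   90.6] yaw 11.18 tilt [0.01 0.03] F [-3.4  2.2 12.8] T [ 0.11  0.68 -0.06] w 0.3 t 25.43
side stage bright mean [-1.3 45.1] circ [-1.5 45.8] 30.1 z 0.1044
```

Perpendicular force is about 12.6 N, which is firm, and the carrier has drawn about 1 mm to -x as expected. Releasing, then re-touching the rear face to confirm it's still home.

Request:
{"op": "jog_arm", "data": {
  "plan": [
    [0.001,0,-0.004,0,255],
    [0,0,-0.03,0,255],
    [0,0,-0.05,0,255],
    [-0.015,0.027,0,0,255],
    [0,0.027,0,0,255]
  ]
}}

```text
clock: 26.1
tool_pos: [0.5903, 0.0059, 0.1737]
ee_rot: [0.635, 0.772, 0.0, 0.001]
ft_force: [-0.3, 0.9, -1.0]
gripper_width: 0.0005
finger_force: 0.0
```

```bash
python3 - <<'E'
from s import *
o=ctrl.observe(); print(*tcp(o)); print('home-contact TCP', (np.array([586.6,27.5])-B)@np.c_[w,u])
im,P,q=stage(30,'side9'); z=P[...,2]*1000
m=(z>45)&(z<100)&(q[...,0]<-46)&(q[...,0]>-64)&(q[...,1]>-170)&(q[...,1]<-85)&(im.max(-1)<80); L=np.c_[q[m],z[m]]; L=L[np.argsort(L[:,1])]; print(len(L),L[::max(1,len(L)//12)].round(0).tolist())
cv2.imwrite('pics/c9.png',cv2.resize(im[170:310,200:360,::-1],None,fx=4,fy=4,interpolation=cv2.INTER_CUBIC))
E
```

```text
[   1.2 -138.2  173.7] yaw 11.14 tilt [ 0.07 -0.03] F [-0.1  0.9 -1. ] T [-0.05  0.04 -0.02] w 0.5 t 26.1
home-contact TCP [   1.7367648  -116.33169666]
side stage bright mean [-1.3 46. ] circ [-1.4 45. ] 30.0 z 0.1045
38 [[-52.0, -148.0, 77.0], [-53.0, -145.0, 74.0], [-49.0, -142.0, 75.0], [-62.0, -140.0, 71.0], [-55.0, -139.0, 76.0], [-52.0, -136.0, 71.0], [-54.0, -134.0, 68.0], [-55.0, -131.0, 72.0], [-48.0, -129.0, 69.0], [-57.0, -124.0, 66.0], [-51.0, -119.0, 68.0], [-53.0, -117.0, 64.0], [-57.0, -112.0, 60.0]]
```

View pics/c9.png

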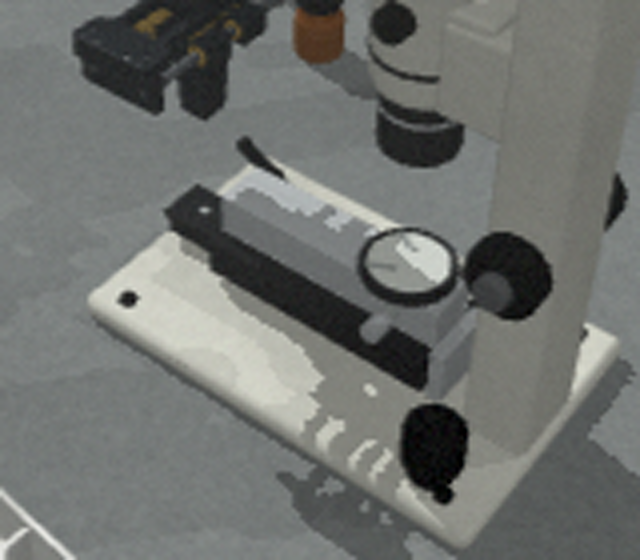

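The crop shows the carrier's front face against the stop (435,350) with the lever down and holding. One light touch on the rear face to confirm.

Request:
{"op": "jog_arm", "data": {
  "plan": [
    [0,0,0.03,0,255],
    [0,0,0.03,0,255],
    [0,0,0.02,0,255],
    [0.008,0,0,0,255],
    [0.006,0,0,0,255]
  ]
}}

```text
clock: 26.78
tool_pos: [0.5872, 0.0209, 0.0939]
ee_rot: [0.635, 0.773, 0.0, 0.0]
ft_force: [-0.6, 0.4, -0.3]
gripper_width: 0.0002
finger_force: 0.0
```

Request:
{"op": "jog_arm", "data": {
  "plan": [
    [0.003,0,0,0,255],
    [0.002,0,0,0,255],
    [0.001,0,0,0,255],
    [0.001,0,0,0,255],
    [0,0,0,0,255]
  ]
}}

```text
clock: 27.4
tool_pos: [0.5858, 0.0269, 0.0935]
ee_rot: [0.635, 0.773, 0.0, 0.0]
ft_force: [0.8, -2.9, 2.0]
gripper_width: 0.0003
finger_force: 1.0
```

```bash
python3 -c "
from s import *
print(*tcp(ctrl.observe()))"
```

```text
[   0.8 -116.8   93.5] yaw 11.18 tilt [ 0.04 -0.03] F [ 0.2 -3.   2. ] T [-0.34  0.03 -0.03] w 0.3 t 27.4
```

Contact is at the same place (-116.8 mm) as when it was seated, so the carrier hasn't moved. Retreating and handing in.

Request:
{"op": "jog_arm", "data": {
  "plan": [
    [-0.02,0,0,0,255],
    [-0.03,0,-0.02,0,255],
    [-0.02,0,-0.04,0,255],
    [0,0,-0.03,0,255],
    [0,0,0,0,255]
  ]
}}

```text
clock: 28.02
tool_pos: [0.6012, -0.043, 0.1862]
ee_rot: [0.635, 0.772, 0.002, 0.002]
ft_force: [1.0, -0.2, -1.0]
gripper_width: 0.0008
finger_force: 0.0
```

```bash
python3 -c "
from s import *
print(*tcp(ctrl.observe()));stage(30);print(ctrl.hand_in())"
```

```text
[   2.4 -188.3  186.2] yaw 11.1 tilt [ 0.34 -0.03] F [ 0.9 -0.4 -1. ] T [-0.08  0.01 -0.  ] w 0.8 t 28.02
side stage bright mean [-1.2 45.7] circ [-3.2 44. ] 32.2 z 0.1044
the job is handed in; nothing more can be done
None
```

The carrier is on the rail, fully home against the stop and clamped at about 12.6 N on the lever. The job was handed in at 28 s with the arm clear and nothing bumped as far as the pictures and forces show; no verdict came back.

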